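# Fit the second leg of a machine stand and lock its cam

### The arm

A 6-joint arm with a two-finger parallel gripper is mounted at the origin on the work surface. World frame = base frame: x ahead of the robot, y to its left, z up, the work surface at z = 0. Lengths are in m, angles in rad, forces in N, time in s.
With the tool pointing down it reaches from about 0.375 to 0.975 m from the base axis. Payload 3.8 kg.
Tool frame: the origin (TCP) lies between the finger pads; the fingertips stand bot.nose_length ahead of it and the grasp point (between the pads) lies 5 mm behind it (bot.nose_length is the distance from the TCP to the fingertips, in m); z points along the fingers, y is the direction in which the jaws open and shut (so a half turn about z gives the same grasp; the last joint's range is limited). The gripper opens to 85 mm and grips with 20 to 120 N. Pads are 22 mm wide; open, the fingers measure 114 mm over their backs; the gripper's body (76 mm by 85 mm) begins 54 mm behind the grasp point. The pads swing forward as they close: fully open they stand 13 mm farther back than shut.
Start: joints at [-1.266, 0.264, 1.604, -0, 1.274, -0.037], TCP at [0.226, -0.636, 0.245] pointing down, gripper open.
Joint ranges: [-2.63, 2.63], [-0.94, 2.18], [0.31, 2.57], [-1.31, 4.45], [0, 2.66], [-2.55, 2.55]. Speed limits (rad/s): [2.57, 2.57, 3.14, 3.14, 3.14, 3.14].

### API

Orientations are given as a rotation vector (axis times angle).
In Python, from workcell import bot gives the robot as it stands.
- The arm moves only by the tool carry_out, never from a script. Its argument "series" is a list of rows, each an object with "delta_pos": the shift along the tool's x, y, z as a fraction of full scale, a list of three; "rot": the turn, a rotation vector about the tool's x, y, z as a fraction of full scale, a list of three; "hand": the gripper command: -1 is fully open, 1 is shut, values between are in proportion. In form: [{"delta_pos": [x, y, z], "rot": [rx, ry, rz], "hand": hand}, ...]. A call has 1 to 20 rows; each row is the pose to reach, as a shift and turn from the pose measured when the call began, along the tool's axes at that moment; what a row does not reach only later rows make up. Full scale, the value 1, is 0.25 m for a shift and 45 degrees for a turn. A row lasts 1/8 s, in which the tool goes at most 62.5 mm and 10.7 degrees, less where a joint would pass 70% of its speed; a pose out of reach is approached as far as the arm can. A call with a number of a shift or a turn outside -1 to 1 is refused whole. A call with a gripper value outside its range is refused whole. The fingers move at their own pace and stop on an object; "squeeze" is the grip in N (left out, the last holds). Time passes only in rows, so rows that repeat a pose let the fingers close. It gives the time, the measured TCP pose, the force and the opening at its end, in the units of the state.
- bot.read_state(): the state, without advancing time (a new reading comes with each control period).
- bot.read_camera(name): name is "side" or "top" or "wrist"; returns the picture (384x512x3 uint8, red, green, blue); there is no depth.
- bot.camera_info(name): a dict with "fx", "fy", "cx", "cy" (pixels), "distortion" ([k1, k2, p1, p2, k3] as OpenCV has them; the pictures are not rectified), "origin" and "attitude" of the camera in the world. Camera axes: x right, y down, z forward; pixel columns grow to the right and rows downward; lengths in m; the calibration is good to about 2 mm. A picture is of the moment at which its call begins: read the wrist's pose just before it. camera_info takes no time and is no camera call; for the wrist camera it gives the pose at the moment of the call.
- bot.finish_job(): hands the job in, once; it reports no verdict.
The state is a dict: "time": time; "q": joint angles; "joint_vel": joint speeds; "joint_torque": joint torques, N m; "tool_pos": TCP position; "tcp_rot": TCP orientation; "wrist_force": force on the tool from outside, world axes, zero at the start; "torque": the same for the moment, N m; "width": opening from 0.0 (shut) to 1.0 (fully open).
Only numpy, scipy, OpenCV 4.12 (cv2) and the standard library are available. Lean on these libraries where they do the work, as an engineer would, in place of code of your own. Each camera call takes 0.05 s, during which the arm holds its last target. There are 200 camera calls.

### The job

Fit the second leg of the machine stand, which lies upside down on the assembly board: push the loose leg up to the open end of the stand's board so that its stud and two dowels go into their holes, then swing the lever of its cam lock clockwise until it has drawn the leg tight against the board. Stop when the lever comes up firm - tight, but not forced - then let go, and leave the things lying round about where they are.

Things in the scene. Friction and masses are not known exactly. Their poses are not given: they have to be found in the camera images.
- leg: The loose leg: an upright plywood board 22 mm thick (x), 180 wide (y), 80 high (z), 0.27 to 0.44 kg, standing free on the assembly board. Origin: centre of its underside. Its +x face, 11 mm from the origin, is the joint face with a stud and two dowels, axes 15 mm above the underside; +x points to the stand within 0.3 rad at the start.
- leg_top (a point): Middle of the leg's top edge, 80 mm above its underside: the place to take it from above, across the 22 mm. Axes as the leg's.
- leg_face (a point): Point on the leg's joint face where the steel stud comes out, 15 mm above the underside: 6 mm neck, 13 mm ball head, head centre 49 mm out from the face. Two round-ended wooden dowels, 10 mm thick, reach 28 mm out at y = -60 and +60 mm from here, same height. Axes as the leg's.
- stand: The stand, upside down, clamped to the assembly board (12 mm thick; the leg stands on it too). Origin: middle of the lower edge of its open end face, 12 mm above the bench; x points from that face into the stand (the way to push the leg), z up. Its board is 30 mm thick, 180 wide, 260 long, with a leg 80 mm high already fitted at the far end. Toggle clamps beside it, 65 mm high, are 230 mm in.
- bore (a point): Centre of the 16 mm stud bore in the open end face, 15 mm above the assembly board: where leg_face must come to lie. Dowel holes, 13 mm wide, 13 mm high, 40 mm deep, at y = -60 and +60 mm from here, same height. Axes as the stand's.
- cam_axis (a point): On the vertical axis of the cam lock to be turned, 15 mm above the stand board's upper face, 58 mm in from the end face (drilling varies by 1.5 mm). The lock: a 35 mm steel disc in the board with a fixed lever, an upright blade 8 mm thick, 60 mm long from the axis, standing 5 to 25 mm above the board. x points along the lever. The far leg's cam lock, already tight, looks the same.
- lever_grip (a point): On the lever 48 mm out from the cam's axis, halfway up the blade (15 mm above the board): where to push or pinch it. x points outward along the lever, y square to its flat sides.
- cam (a joint): Turn of the cam, rad, growing clockwise from above; at 0 (a stop; start 0 to 0.12) the slot's mouth faces the bore and lets the stud's head in. Turned, the slot catches the head if the leg's gap is under 0.9 mm and draws 2.6 mm per rad. Pushed at lever_grip it swings with 4 to 5 N; once the leg bears (at 0.9 to 2.1 rad) the push needed climbs: tight at 9 to 14 N, forced at 20. Stays where left; end stop 3.3.
- chuck: Bystander: a three-jaw lathe chuck, steel, 80 mm across and 54 mm high, lying on its back on the bench beside the assembly board. Origin: centre of its underside.
- collet_box: Bystander: an open wooden box of collets, 120 x 90 x 34 mm, on the bench beside the assembly board. Origin: centre of its underside.
- driver: Bystander: a wooden-handled screwdriver lying on the bench on the robot's side of the assembly board. Origin: under its middle.

How it is judged:
On the way, in this order (a step that is already met when the one before it is completed fails the run):
1. the leg is pushed up to the stand with the stud's head in the cam: gap under 4 mm, square to within 0.05 rad (x of leg_face in the frame of stand above -0.004 m and y of leg_face in the frame of stand between -0.004 and 0.004 m and angle between the x axis of leg and the x axis of stand, either way round below 0.05 rad), for 0.2 s.
2. the cam has caught the stud and pulls on it (value of joint cam above 0.7 rad and contact force between leg and cam above 15 N), for 0.2 s.
At the end, for the whole second after the job is handed in: The leg stands upright (within 0.04 rad), square (0.03 rad), centred (3 mm) and closed (gap under 1.5 mm) against the stand's end face, and the cam, left alone, holds the stud with a pull of at least 15 N, the leg pressing on the board (all of step 2 and x of leg_face in the frame of stand above -0.0015 m and y of leg_face in the frame of stand between -0.003 and 0.003 m and angle between the x axis of leg and the x axis of stand, either way round below 0.03 rad and angle between leg's own z axis and vertical below 0.04 rad and contact force between leg and stand above 10 N and linear speed of leg below 0.01 m/s and velocity of joint cam below 0.05 rad/s); the robot touches nothing.
It fails at once if the cam is forced: it pulls on the stud with more than 120 N (contact force between leg and cam above 120 N).
It fails at once if the chuck, the collet box or the screwdriver is moved by more than 15 mm (distance of any of chuck, collet_box, driver from where it was at the start of the episode above 0.015 m).
It also fails if it takes over 58 s, if anything falls off the work surface, if the arm or the gripper's body presses on something with over 40 N, if the wrist force passes 120 N, or if a joint passes its speed limit or range.

## Working session

There is one attempt and no reset: what is moved stays moved. The work goes in short steps, Python scripts to look and compute and a tool call to move; the robot and the scene stay as the last step left them, time stands still between calls to the robot, and variables do not carry over. Pictures are saved under pics/ and viewed, and the job is handed in when it is done.

Besides the shell and the picture viewer there is one more tool, called after "Call:" by a JSON object that holds its "fn" and its "kwargs", one argument or row to a line. carry_out: Moves the arm, as the interface text tells. Its arguments: {"type":"object","properties":{"series":{"type":"array","items":{"type":"object","properties":{"delta_pos":{"type":"array","items":{"type":"number","minimum":-1,"maximum":1}},"rot":{"type":"array","items":{"type":"number","minimum":-1,"maximum":1}},"hand":{"type":"number"}}}},"squeeze":{"type":"number"}},"required":["series"]}

```bash
mkdir -p pics
cat > h.py <<'E'
import numpy as np, cv2
from scipy.spatial.transform import Rotation as R
from workcell import bot
def cam(name):
    i=bot.camera_info(name); K=np.array([[i['fx'],0,i['cx']],[0,i['fy'],i['cy']],[0,0,1]])
    A=np.array(i['attitude'],float)
    Rm=R.from_rotvec(A).as_matrix() if A.shape==(3,) else A
    return K,np.array(i['distortion'],float),np.array(i['origin'],float),Rm
def ray(c,uv):
    K,D,o,Rm=c; p=cv2.undistortPoints(np.array(uv,float).reshape(-1,1,2),K,D).reshape(-1,2)
    return (Rm@np.c_[p,np.ones(len(p))].T).T
def onz(c,uv,z):
    d=ray(c,uv); o=c[2]; return o+d*((z-o[2])/d[:,2])[:,None]
def proj(c,P):
    K,D,o,Rm=c; return cv2.projectPoints(np.array(P,float).reshape(-1,1,3),cv2.Rodrigues(Rm.T)[0],-Rm.T@o,K,D)[0].reshape(-1,2)
def tri(c1,u1,c2,u2):
    d1,d2=ray(c1,[u1])[0],ray(c2,[u2])[0]
    s=np.linalg.lstsq(np.c_[d1,-d2],c2[2]-c1[2],rcond=None)[0]
    a,b=c1[2]+s[0]*d1,c2[2]+s[1]*d2; return (a+b)/2,np.linalg.norm(a-b)
def shot(name,f,crop=None,s=1):
    c=cam(name); im=bot.read_camera(name)[:,:,::-1].copy(); cv2.imwrite('pics/raw_'+f,im)
    if crop: im=im[crop[1]:crop[3],crop[0]:crop[2]]
    cv2.imwrite('pics/'+f,cv2.resize(im,None,fx=s,fy=s,interpolation=cv2.INTER_CUBIC)); return c,im
E
python3 - <<'E'
from h import *
for n in('top','side','wrist'):
    c,_=shot(n,n+'0.png',s=1.5); print(n,bot.camera_info(n))
print(bot.nose_length,bot.read_state())
E
```

```text
top {'fx': 384.1430911765459, 'fy': 384.1430911765459, 'cx': 254.09956713910952, 'cy': 190.14304467720092, 'distortion': array([-0.03584688,  0.        ,  0.        ,  0.        ,  0.        ]), 'origin': array([0.45733584, 0.05965261, 0.89413483]), 'attitude': array([-2.11014352,  2.17087634, -0.19098722])}
side {'fx': 441.7818050642617, 'fy': 441.7818050642617, 'cx': 255.62941257383582, 'cy': 194.77676682194726, 'distortion': array([-0.1681174,  0.       ,  0.       ,  0.       ,  0.       ]), 'origin': array([ 0.56320655, -0.63773286,  0.58959769]), 'attitude': array([-2.21215736,  0.05985169, -0.02164207])}
wrist {'fx': 274.39693468278415, 'fy': 274.39693468278415, 'cx': 255.3507125928915, 'cy': 187.41153734965891, 'distortion': array([0.02150848, 0.        , 0.        , 0.        , 0.        ]), 'origin': array([ 0.29659985, -0.61083769,  0.37049158]), 'attitude': array([ 2.36072833, -1.66530128, -0.25035664])}
0.014 {'time': 0.15, 'q': array([-1.26586782e+00,  2.64562154e-01,  1.60506129e+00,  1.62765444e-06,
        1.27373732e+00, -3.68921833e-02]), 'joint_vel': array([-0.00040307, -0.00217631, -0.00417489,  0.00030356,  0.00058709,
       -0.00011431]), 'joint_torque': array([ 1.40067299e-03, -5.15903163e+01, -3.67959809e+01,  1.09554496e-04,
        8.01757589e-03,  1.88830251e-05]), 'tool_pos': array([ 0.22609937, -0.63541858,  0.24425959]), 'tcp_rot': array([-3.09409390e+00, -5.34021710e-01,  3.68474388e-04]), 'wrist_force': array([-0.14113067,  0.00589413, -0.27804007]), 'torque': array([-0.06427783, -0.0054256 ,  0.0089856 ]), 'width': 0.9977976276175307}
```

View pics/top0.png

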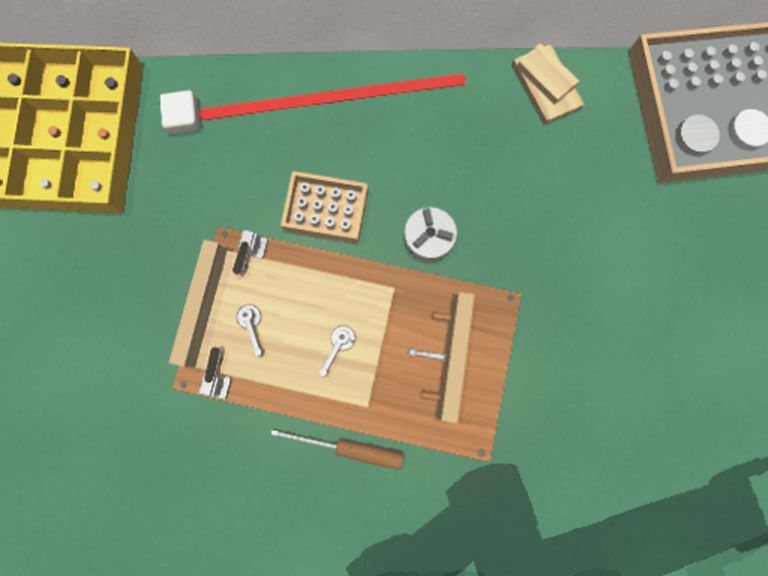

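View pics/side0.png

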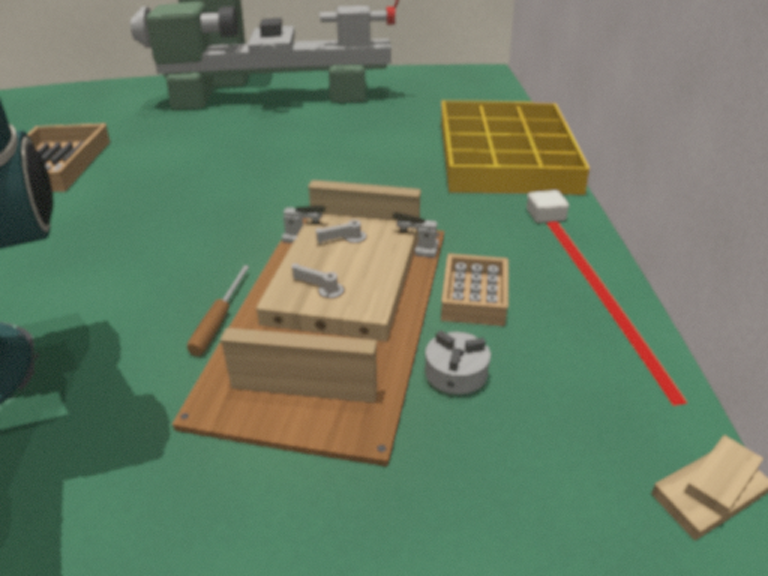

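Run:
```python
from h import *
t=cv2.imread('pics/raw_top0.png'); s=cv2.imread('pics/raw_side0.png')
a=t[140:310,100:360]; cv2.imwrite('pics/a.png',cv2.resize(a,None,fx=3,fy=3,interpolation=cv2.INTER_CUBIC))
b=s[110:320,110:310]; cv2.imwrite('pics/b.png',cv2.resize(b,None,fx=2.85,fy=2.85,interpolation=cv2.INTER_CUBIC))
h=cv2.cvtColor(t,cv2.COLOR_BGR2HSV)
for p in[(205,300),(238,304),(330,295),(215,250)]:print(p,h[p[1]%384,p[0]])
print(h[240,305],h[215,275],h[240,210],h[200,205])
```

```text
(205, 300) [ 71  83 144]
(238, 304) [ 14 126 160]
(330, 295) [ 71  86 142]
(215, 250) [ 17   8 222]
[ 18  87 219] [ 13 130 192] [ 19  82 224] [ 21  75 234]
```

View pics/a.png

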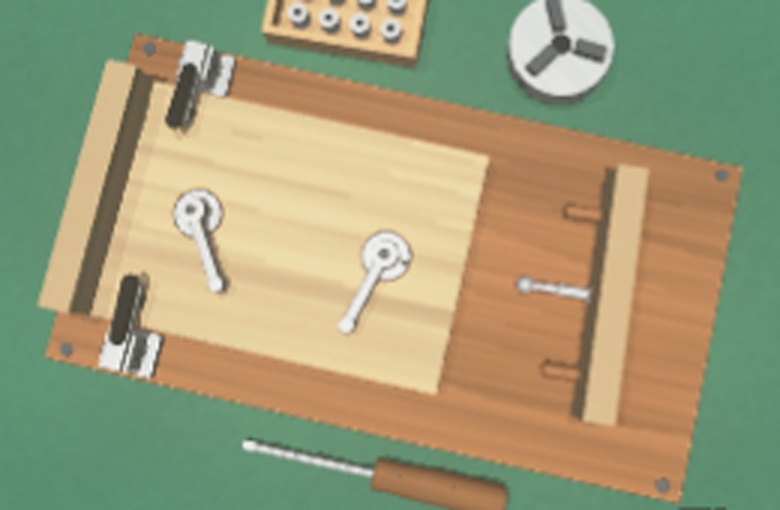

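View pics/b.png

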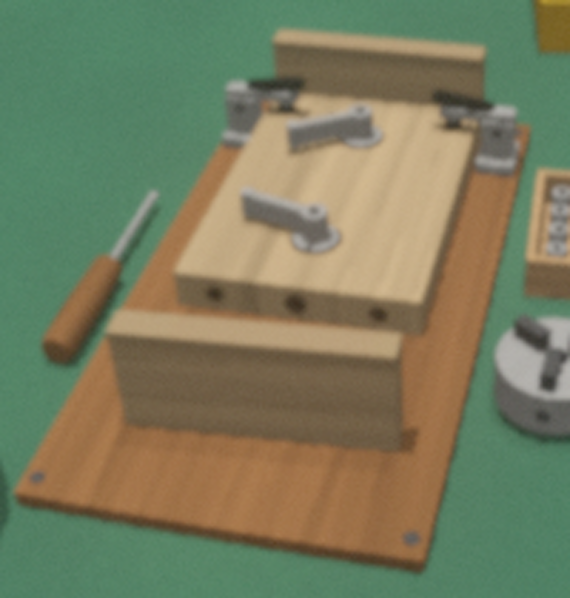

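```bash
cat > m1.py <<'E'
from h import *
t,s=cam('top'),cam('side')
T=lambda p:np.array(p)/3+[100,140]; S=lambda p:np.array(p)/2.85+[110,110]
# leg top strip corners; far(+x world)/near
for n,p,q in(('leg far outer',(648,168),(402,357)),('leg near outer',(614,424),(110,335)),('stand far',(489,156),(426,304)),('stand near',(437,392),(178,276)),('cam',(384,254),(316,211)),('levertip',(346,327),(243,191))):
    print(n,*[np.round(x,4) for x in tri(t,T(p),s,S(q))])
print('legtop',onz(t,[T(p) for p in((617,166),(648,168),(614,424),(583,421))],.092).round(4))
print('standend',onz(t,[T(p) for p in((489,156),(437,392))],.042).round(4))
print('cam,tip',onz(t,[T(p) for p in((384,254),(346,327))],.067).round(4))
g=lambda im:im
im=cv2.imread('pics/raw_top0.png'); h=cv2.cvtColor(im,cv2.COLOR_BGR2HSV)
m=cv2.inRange(h,(12,50,195),(28,108,255)); n,l,st,ce=cv2.connectedComponentsWithStats(m)
for i in range(1,n):
    if 800<st[i,4]: print(st[i],cv2.boxPoints(cv2.minAreaRect(np.argwhere(l==i)[:,::-1].astype(np.float32))).round(1).tolist())
E
python3 m1.py
```

```text
leg far outer [ 0.5781 -0.0834  0.0892] 0.0054
leg near outer [ 0.4008 -0.0506  0.0866] 0.0035
stand far [0.5985 0.027  0.0375] 0.006
stand near [0.4244 0.0708 0.0358] 0.0044
cam [0.5242 0.106  0.0632] 0.0045
levertip [0.4713 0.1338 0.0643] 0.0014
legtop [[ 0.577  -0.0612  0.092 ]
 [ 0.575  -0.083   0.092 ]
 [ 0.3994 -0.0502  0.092 ]
 [ 0.4021 -0.0291  0.092 ]]
standend [[0.5947 0.027  0.042 ]
 [0.4225 0.0704 0.042 ]]
cam,tip [[0.5217 0.1056 0.067 ]
 [0.4706 0.1335 0.067 ]]
[188 115  57  44 974] [[187.10000610351562, 150.1999969482422], [193.1999969482422, 113.69999694824219], [244.5, 122.19999694824219], [238.39999389648438, 158.6999969482422]]
[113 161  32  83 811] [[112.4000015258789, 241.1999969482422], [135.3000030517578, 158.89999389648438], [144.6999969482422, 161.5], [121.80000305175781, 243.8000030517578]]
[ 131  168  132  104 8504] [[130.0, 245.1999969482422], [148.3000030517578, 165.1999969482422], [263.1000061035156, 191.39999389648438], [244.8000030517578, 271.5]]
[295 195  21  87 885] [[294.3999938964844, 280.1000061035156], [305.79998779296875, 194.1999969482422], [316.1000061035156, 195.5], [304.6000061035156, 281.5]]
```

Call:
{"fn": "carry_out", "kwargs": {
  "series": [
    {"delta_pos": [0.88, -0.92, 0], "rot": [0, 0, 0.67], "hand": -1},
    {"delta_pos": [0.88, -0.92, 0], "rot": [0, 0, 0.67], "hand": -1},
    {"delta_pos": [0.88, -0.92, 0], "rot": [0, 0, 0.67], "hand": -1},
    {"delta_pos": [0.88, -0.92, 0], "rot": [0, 0, 0.67], "hand": -1},
    {"delta_pos": [0.88, -0.92, 0], "rot": [0, 0, 0.67], "hand": -1},
    {"delta_pos": [0.88, -0.92, 0], "rot": [0, 0, 0.67], "hand": -1}
  ]
}}

```text
time: 0.9
tool_pos: [0.3572, -0.3415, 0.2444]
tcp_rot: [-3.126, 0.282, 0.001]
wrist_force: [-0.2, -0.9, 0.0]
width: 1.0
```

```bash
cat >> h.py <<'E'
def plan(pos,yang):
    "target TCP position, world angle (deg) of tool y, tool pointing down -> fractions"
    st=bot.read_state(); Rt=R.from_rotvec(st['tcp_rot']); a=np.deg2rad(yang)
    y=np.array([np.cos(a),np.sin(a),0]); z=np.array([0,0,-1.]); x=np.cross(y,z)
    d=Rt.inv().apply(np.array(pos)-st['tool_pos'])/.25
    r=(Rt.inv()*R.from_matrix(np.c_[x,y,z])).as_rotvec()/np.deg2rad(45)
    ty=Rt.apply([0,1,0])
    print('t',st['time'].__round__(2),'pos',st['tool_pos'].round(4),'yang',np.rad2deg(np.arctan2(ty[1],ty[0])).round(2),'w',round(st['width'],3),'F',st['wrist_force'].round(1),'q6',st['q'][5].round(2))
    print('delta',d.round(3),'rot',r.round(4))
E
python3 -c "
from h import *
plan((.4884,-.0559,.2),-100.5)"
```

```text
t 0.9 pos [ 0.3572 -0.3415  0.2444] yang -100.3 w 1.0 F [-0.2 -0.9  0. ] q6 0.94
delta [ 0.312 -1.217  0.181] rot [-0.0035  0.0013  0.0044]
```

Call:
{"fn": "carry_out", "kwargs": {
  "series": [
    {"delta_pos": [0.3, -1, 0.1], "rot": [0, 0, 0], "hand": -1},
    {"delta_pos": [0.3, -1, 0.1], "rot": [0, 0, 0], "hand": -1},
    {"delta_pos": [0.3, -1, 0.1], "rot": [0, 0, 0], "hand": -1},
    {"delta_pos": [0.3, -1, 0.1], "rot": [0, 0, 0], "hand": -1},
    {"delta_pos": [0.3, -1, 0.1], "rot": [0, 0, 0], "hand": -1}
  ]
}}

```text
time: 1.52
tool_pos: [0.4765, -0.1067, 0.2194]
tcp_rot: [-3.126, 0.276, 0.002]
wrist_force: [0.3, -0.3, -0.1]
width: 1.001
```

```bash
python3 -c "
from h import *
plan((.4884,-.0559,.2),-100.5)
c,_=shot('wrist','w1.png',s=1.5)
for p in [(.5086,.0487,.042),(.4884,-.0559,.092),(.5217,.1056,.067)]: print(p,proj(c,[p])*1.5)"
```

```text
t 1.52 pos [ 0.4765 -0.1067  0.2194] yang -100.1 w 1.001 F [ 0.3 -0.3 -0.1] q6 1.47
delta [ 0.011 -0.208  0.078] rot [-0.0039  0.0022  0.0088]
(0.5086, 0.0487, 0.042) [[172.2296988  252.13238903]]
(0.4884, -0.0559, 0.092) [[301.58595795 272.47494461]]
(0.5217, 0.1056, 0.067) [[ 67.75346414 255.98828902]]
```

View pics/w1.png

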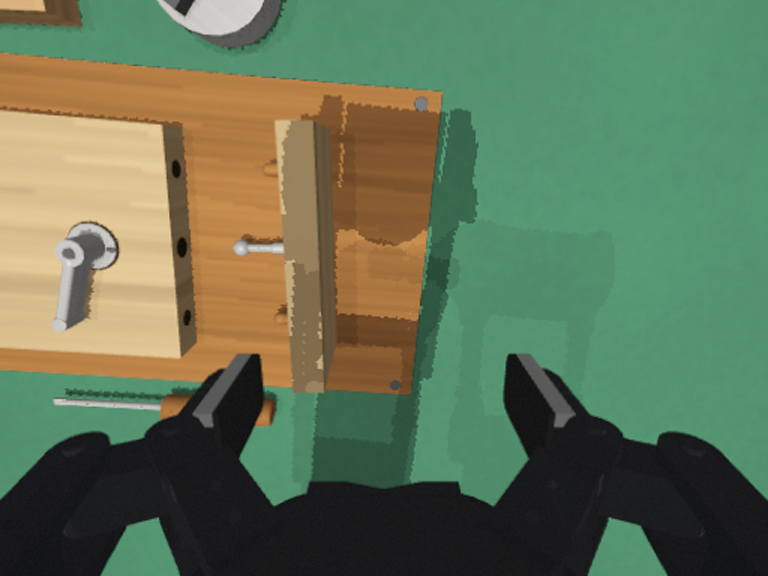

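```bash
python3 -c "
from h import *
c=cam('wrist'); W=lambda *p:np.array(p)/1.5
L=onz(c,W((275,122),(314,122),(325,391),(294,393)),.092); print(L.round(4))
f,n=(L[0]+L[1])/2,(L[2]+L[3])/2; print('leg c',((f+n)/2).round(4),'x ang',np.rad2deg(np.arctan2(*(f-n)[[1,0]]))+90)
E=onz(c,W((163,124),(181,357)),.042); print(E.round(4),E.mean(0).round(4),'x ang',np.rad2deg(np.arctan2(*(E[0]-E[1])[[1,0]]))+90)
print('holes z .027 on end face',onz(c,W((176,169),(182,247),(187,318)),.027).round(4))
print('head',onz(c,W((241,248)),.027).round(4), 'cam', onz(c,W((69,250)),.067).round(4))
"
```

```text
[[ 0.5787 -0.0619  0.092 ]
 [ 0.5749 -0.0839  0.092 ]
 [ 0.4016 -0.0519  0.092 ]
 [ 0.4039 -0.0301  0.092 ]]
leg c [ 0.4898 -0.0569  0.092 ] x ang 79.62590432210081
[[0.5961 0.0255 0.042 ]
 [0.4239 0.0701 0.042 ]] [0.51   0.0478 0.042 ] x ang 75.49593875533978
holes z .027 on end face [[0.567  0.0338 0.027 ]
 [0.5095 0.0484 0.027 ]
 [0.4511 0.0634 0.027 ]]
head [[0.5007 0.0031 0.027 ]] cam [[0.5259 0.1033 0.067 ]]
```

```bash
python3 -c "
from h import *
plan((.4895,-.0565,.068),-100.4)"
```

```text
t 1.57 pos [ 0.4767 -0.1067  0.2194] yang -100.14 w 0.995 F [0.2 0.2 0.4] q6 1.47
delta [ 0.016 -0.204  0.606] rot [-0.0046  0.0021  0.0058]
```

Call:
{"fn": "carry_out", "kwargs": {
  "series": [
    {"delta_pos": [0.016, -0.204, 0.15], "rot": [0, 0, 0.006], "hand": -1},
    {"delta_pos": [0.016, -0.204, 0.2], "rot": [0, 0, 0.006], "hand": -1},
    {"delta_pos": [0.016, -0.204, 0.35], "rot": [0, 0, 0.006], "hand": -1},
    {"delta_pos": [0.016, -0.204, 0.5], "rot": [0, 0, 0.006], "hand": -1},
    {"delta_pos": [0.016, -0.204, 0.606], "rot": [0, 0, 0.006], "hand": -1},
    {"delta_pos": [0.016, -0.204, 0.606], "rot": [0, 0, 0.006], "hand": -1},
    {"delta_pos": [0.016, -0.204, 0.606], "rot": [0, 0, 0.006], "hand": 1},
    {"delta_pos": [0.016, -0.204, 0.606], "rot": [0, 0, 0.006], "hand": 1},
    {"delta_pos": [0.016, -0.204, 0.606], "rot": [0, 0, 0.006], "hand": 1},
    {"delta_pos": [0.016, -0.204, 0.606], "rot": [0, 0, 0.006], "hand": 1},
    {"delta_pos": [0.016, -0.204, 0.606], "rot": [0, 0, 0.006], "hand": 1},
    {"delta_pos": [0.016, -0.204, 0.606], "rot": [0, 0, 0.006], "hand": 1}
  ],
  "squeeze": 40
}}

```text
time: 3.08
tool_pos: [0.4903, -0.0567, 0.0691]
tcp_rot: [-3.125, 0.284, -0.001]
wrist_force: [-1.2, -0.6, 6.4]
width: 0.251
```

```bash
python3 -c "
from h import *
plan((.4895,-.0565,.068),-100.4)
c,_=shot('wrist','w2.png',s=1.5)
shot('side','s2.png',(110,110,310,320),2.8)
"
```

```text
t 3.08 pos [ 0.4903 -0.0567  0.0691] yang -100.39 w 0.251 F [-1.2 -0.6  6.4] q6 1.58
delta [-0.003 -0.     0.005] rot [-0.0043 -0.0001  0.0002]
```

View pics/w2.png

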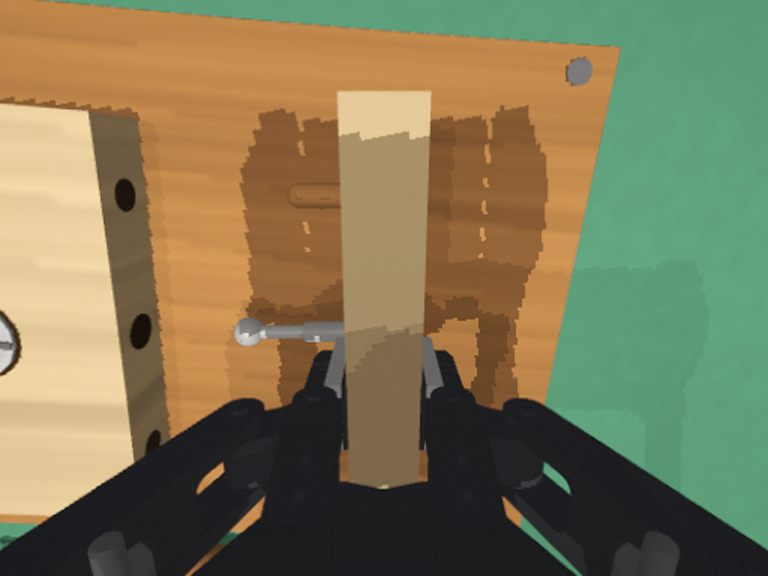

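View pics/s2.png

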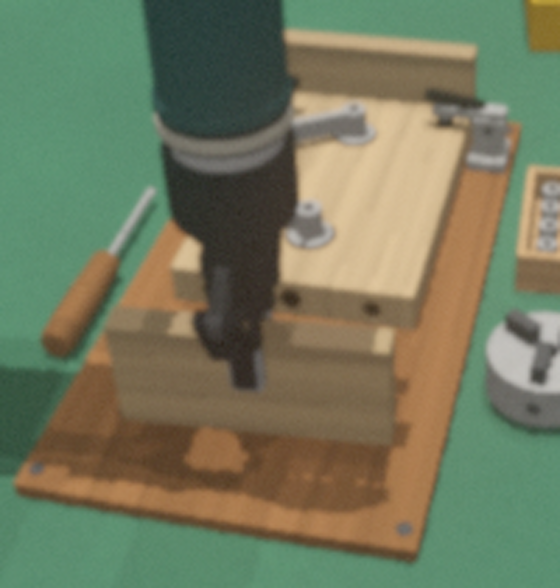

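```bash
cat > m2.py <<'E'
from h import *
c=cam('wrist'); W=lambda *p:np.array(p)/1.5
P=onz(c,W((249,332),(333,332),(300,195),(335,195),(141,331),(125,195),(90,111),(136,468)),.027)
P[6:]=onz(c,W((90,111),(136,468)),.042)
for n,p in zip('head neck dow dowbase bore hole edgefar edgenear'.split(),P):print(n,p.round(4))
for a,b in((1,0),(3,2)):
  d=P[b]-P[a];print('dir',np.rad2deg(np.arctan2(d[1],d[0])))
d=P[5]-P[4];print('holes',np.linalg.norm(d),np.rad2deg(np.arctan2(d[1],d[0]))+90)
d=P[6]-P[7];print('edge',np.rad2deg(np.arctan2(d[1],d[0]))+90)
E
python3 m2.py
```

```text
head [0.5006 0.0016 0.027 ]
neck [ 0.4939 -0.035   0.027 ]
dow [ 0.5547 -0.0349  0.027 ]
dowbase [ 0.5522 -0.0487  0.027 ]
bore [0.5097 0.0481 0.027 ]
hole [0.567  0.0337 0.027 ]
edgefar [0.5955 0.0257 0.042 ]
edgenear [0.4515 0.0624 0.042 ]
dir 79.6170503171061
dir 79.71380437395833
holes 0.05910712111198515 75.89861394791738
edge 75.6918427126711
```

```bash
python3 -c "
from h import *
plan((.4902,-.0302,.0693),-104.25)"
```

```text
t 3.17 pos [ 0.4902 -0.0567  0.0691] yang -100.39 w 0.254 F [-0.6 -0.8  7. ] q6 1.58
delta [-0.019 -0.104 -0.001] rot [-0.0043  0.0003  0.0859]
```

Call:
{"fn": "carry_out", "kwargs": {
  "series": [
    {"delta_pos": [-0.01, -0.05, -0.001], "rot": [0, 0, 0.043], "hand": 1},
    {"delta_pos": [-0.019, -0.104, -0.001], "rot": [0, 0, 0.086], "hand": 1},
    {"delta_pos": [-0.019, -0.104, -0.001], "rot": [0, 0, 0.086], "hand": 1},
    {"delta_pos": [-0.019, -0.104, -0.001], "rot": [0, 0, 0.086], "hand": 1}
  ]
}}

```text
time: 3.68
tool_pos: [0.49, -0.0303, 0.0692]
tcp_rot: [-3.114, 0.388, 0.001]
wrist_force: [-0.1, 1.1, -1.5]
width: 0.257
```

```bash
python3 -c "
from h import *
plan((.5074,.0376,.0693),-104.25)
c,_=shot('wrist','w3.png',s=1.5)
"
```

```text
t 3.67 pos [ 0.49   -0.0303  0.0692] yang -104.2 w 0.257 F [-0.1  1.1 -1.5] q6 1.7
delta [ 0.001 -0.28   0.   ] rot [-0.0042  0.001   0.0012]
```

View pics/w3.png

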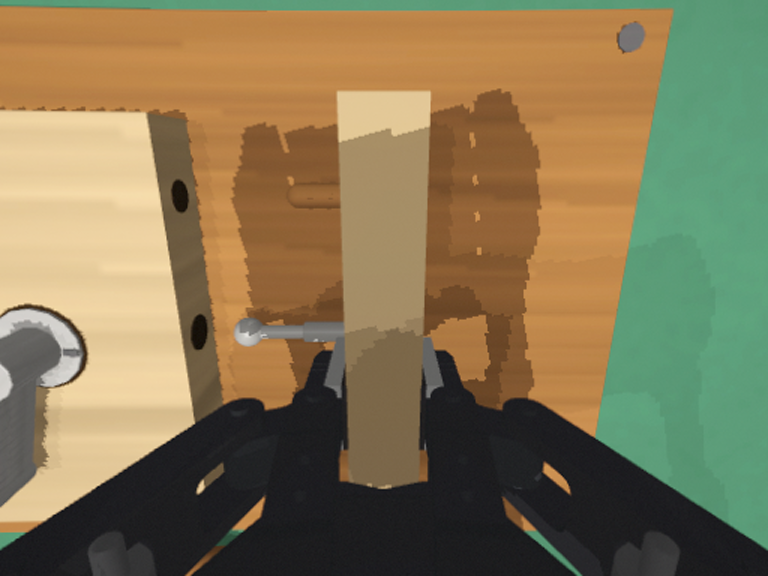

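Call:
{"fn": "carry_out", "kwargs": {
  "series": [
    {"delta_pos": [0.001, -0.04, 0], "rot": [0, 0, 0.001], "hand": 1},
    {"delta_pos": [0.001, -0.08, 0], "rot": [0, 0, 0.001], "hand": 1},
    {"delta_pos": [0.001, -0.12, 0], "rot": [0, 0, 0.001], "hand": 1},
    {"delta_pos": [0.001, -0.15, 0], "rot": [0, 0, 0.001], "hand": 1},
    {"delta_pos": [0.001, -0.18, 0], "rot": [0, 0, 0.001], "hand": 1},
    {"delta_pos": [0.001, -0.21, 0], "rot": [0, 0, 0.001], "hand": 1},
    {"delta_pos": [0.001, -0.24, 0], "rot": [0, 0, 0.001], "hand": 1},
    {"delta_pos": [0.001, -0.265, 0], "rot": [0, 0, 0.001], "hand": 1},
    {"delta_pos": [0.001, -0.265, 0], "rot": [0, 0, 0.001], "hand": 1}
  ]
}}

```text
time: 4.85
tool_pos: [0.5065, 0.0342, 0.0693]
tcp_rot: [-3.114, 0.389, 0.001]
wrist_force: [-0.3, -0.4, -3.6]
width: 0.253
```

```bash
python3 -c "
from h import *
plan((.5074,.0376,.0693),-104.25)
c,_=shot('wrist','w4.png',s=1.5)
"
```

```text
t 4.85 pos [0.5065 0.0342 0.0693] yang -104.23 w 0.253 F [-0.3 -0.4 -3.6] q6 1.83
delta [ 0.    -0.014 -0.   ] rot [-0.0042  0.0013  0.0005]
```

View pics/w4.png

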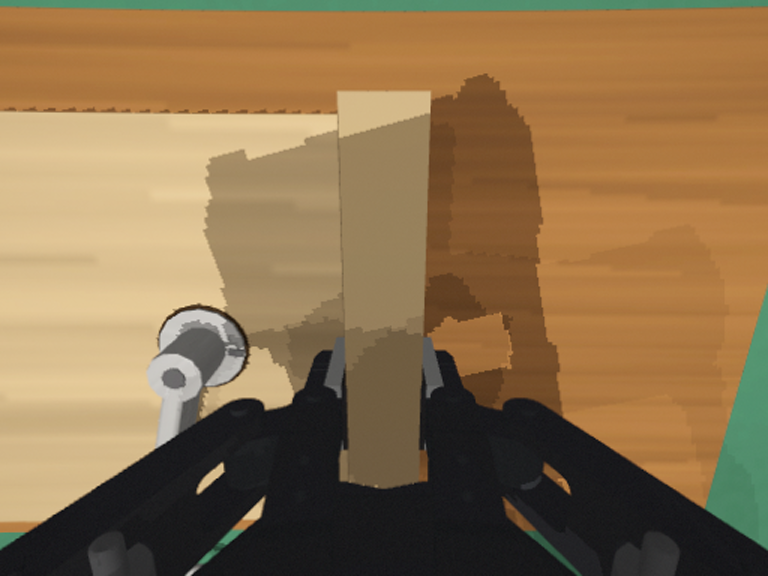

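Call:
{"fn": "carry_out", "kwargs": {
  "series": [
    {"delta_pos": [0, -0.008, 0], "rot": [0, 0, 0], "hand": 1},
    {"delta_pos": [0, -0.014, 0], "rot": [0, 0, 0], "hand": 1},
    {"delta_pos": [0, -0.018, 0], "rot": [0, 0, 0], "hand": 1},
    {"delta_pos": [0, -0.018, 0], "rot": [0, 0, 0], "hand": 1}
  ]
}}

```text
time: 5.4
tool_pos: [0.5075, 0.0383, 0.0692]
tcp_rot: [-3.114, 0.389, 0.001]
wrist_force: [-0.0, -0.5, -2.2]
width: 0.253
```

Call:
{"fn": "carry_out", "kwargs": {
  "series": [
    {"delta_pos": [0, -0.004, 0], "rot": [0, 0, 0], "hand": 1},
    {"delta_pos": [0, -0.008, 0], "rot": [0, 0, 0], "hand": 1},
    {"delta_pos": [0, -0.008, 0], "rot": [0, 0, 0], "hand": 1}
  ]
}}

```text
time: 5.78
tool_pos: [0.5078, 0.0393, 0.0693]
tcp_rot: [-3.116, 0.388, 0.002]
wrist_force: [-0.8, -5.7, -1.6]
width: 0.249
```

Call:
{"fn": "carry_out", "kwargs": {
  "series": [
    {"delta_pos": [0, -0.006, 0], "rot": [0, 0, 0], "hand": 1},
    {"delta_pos": [0, -0.01, 0], "rot": [0, 0, 0], "hand": 1},
    {"delta_pos": [0, -0.01, 0], "rot": [0, 0, 0], "hand": 1}
  ]
}}

```text
time: 6.15
tool_pos: [0.5079, 0.0396, 0.0694]
tcp_rot: [3.115, -0.387, -0.003]
wrist_force: [-2.3, -10.3, -0.8]
width: 0.254
```

```bash
python3 -c "
from h import *
plan((.5074,.0376,.0693),-104.25)
c,_=shot('wrist','w5.png',(170,50,330,240),3)
c,_=shot('side','s5.png',(150,110,270,250),4)
"
```

```text
t 6.15 pos [0.5079 0.0396 0.0694] yang -104.15 w 0.254 F [ -2.3 -10.3  -0.8] q6 1.85
delta [0.    0.008 0.   ] rot [0.0035 0.0021 0.0023]
```

View pics/w5.png

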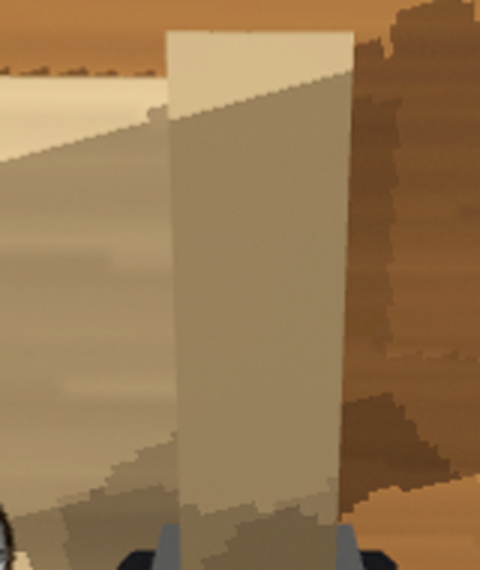

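View pics/s5.png

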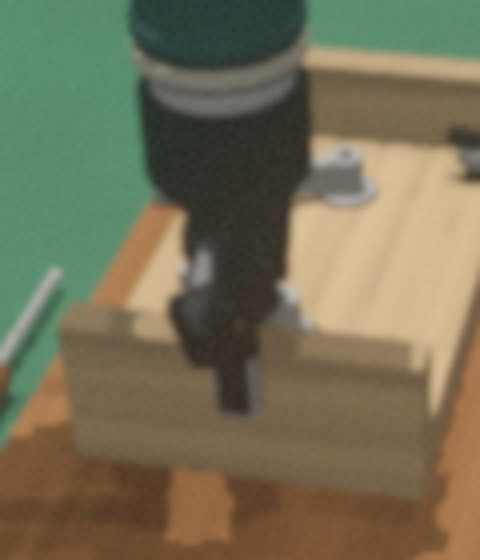

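Call:
{"fn": "carry_out", "kwargs": {
  "series": [
    {"delta_pos": [0, 0, 0], "rot": [0, 0, 0], "hand": 1},
    {"delta_pos": [0, 0, 0], "rot": [0, 0, 0], "hand": 0.1},
    {"delta_pos": [0, 0, 0], "rot": [0, 0, 0], "hand": 0.1},
    {"delta_pos": [0, 0, 0], "rot": [0, 0, 0], "hand": 0.1},
    {"delta_pos": [0, 0, 0], "rot": [0, 0, 0], "hand": 0.1},
    {"delta_pos": [0, 0, -0.1], "rot": [0, 0, 0], "hand": 0.1},
    {"delta_pos": [0, 0, -0.3], "rot": [0, 0, 0], "hand": 0.1},
    {"delta_pos": [0, 0, -0.52], "rot": [0, 0, 0], "hand": 0.1},
    {"delta_pos": [0, 0, -0.52], "rot": [0, 0, 0], "hand": 0.1},
    {"delta_pos": [0, 0, -0.52], "rot": [0, 0, 0], "hand": 0.1}
  ]
}}

```text
time: 7.5
tool_pos: [0.5079, 0.04, 0.1992]
tcp_rot: [3.115, -0.387, -0.003]
wrist_force: [0.3, 0.8, -1.4]
width: 0.451
```

```bash
python3 -c "
from h import *
plan((.482,.128,.17),61)
c,_=shot('wrist','w6.png',s=1.5)
"
```

```text
t 7.5 pos [0.5079 0.04   0.1992] yang -104.15 w 0.451 F [ 0.3  0.8 -1.4] q6 1.85
delta [-0.186 -0.316  0.116] rot [-2.40e-03  5.20e-03 -3.67e+00]
```

View pics/w6.png

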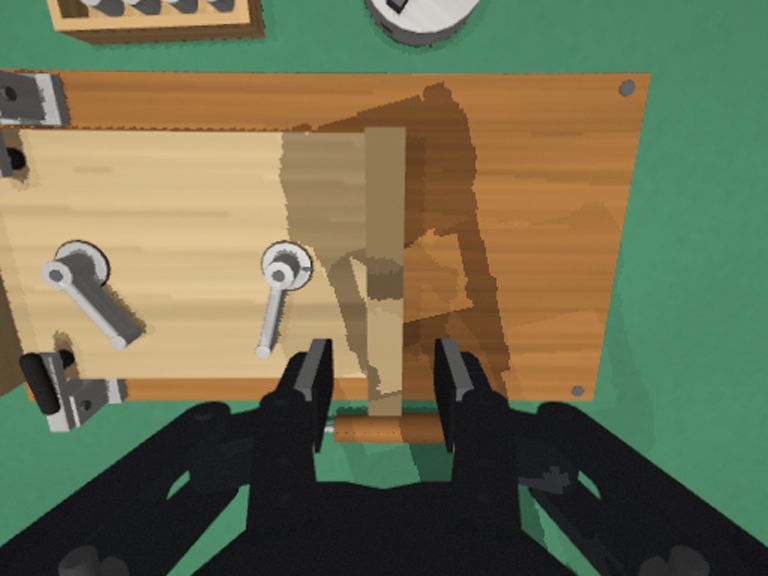

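```bash
python3 -c "
from h import *
c=cam('wrist'); W=lambda *p:np.array(p)/1.5
P=onz(c,W((279,276),(264,352)),.067); d=P[1]-P[0]; print(P.round(4),np.linalg.norm(d),np.rad2deg(np.arctan2(d[1],d[0])))
print('grip',P[0]+.048*d/np.linalg.norm(d))
L=onz(c,W((365,127),(405,127),(402,417),(367,417)),.092); f,n=(L[0]+L[1])/2,(L[2]+L[3])/2; print('leg',((f+n)/2).round(4),np.rad2deg(np.arctan2(*(f-n)[[1,0]]))+90)
t=cam('top'); im=cv2.imread('pics/raw_w6.png')
h=cv2.cvtColor(im,cv2.COLOR_BGR2HSV)
"
```

```text
[[0.5227 0.1049 0.067 ]
 [0.4733 0.1321 0.067 ]] 0.05636330837484387 151.15469103786327
grip [0.48063981 0.12805557 0.067     ]
leg [0.506  0.0385 0.092 ] 75.83316141828918
```

Call:
{"fn": "carry_out", "kwargs": {
  "series": [
    {"delta_pos": [-0.186, -0.316, 0], "rot": [0, 0, -1], "hand": 0.66},
    {"delta_pos": [-0.186, -0.316, 0], "rot": [0, 0, -1], "hand": 0.66},
    {"delta_pos": [-0.186, -0.316, 0], "rot": [0, 0, -1], "hand": 0.66},
    {"delta_pos": [-0.186, -0.316, 0], "rot": [0, 0, -1], "hand": 0.66},
    {"delta_pos": [-0.186, -0.316, 0], "rot": [0, 0, -1], "hand": 0.66}
  ]
}}

```text
time: 8.18
tool_pos: [0.4799, 0.1278, 0.1957]
tcp_rot: [3.028, 0.836, -0.014]
wrist_force: [0.4, 0.5, -0.4]
width: 0.17
```

Call:
{"fn": "carry_out", "kwargs": {
  "series": [
    {"delta_pos": [0, 0, 0], "rot": [0, 0, -1], "hand": 0.66},
    {"delta_pos": [0, 0, 0], "rot": [0, 0, -1], "hand": 0.66},
    {"delta_pos": [0, 0, 0], "rot": [0, 0, -1], "hand": 0.66},
    {"delta_pos": [0, 0, 0], "rot": [0, 0, -1], "hand": 0.66},
    {"delta_pos": [0, 0, 0], "rot": [0, 0, -1], "hand": 0.66}
  ]
}}

```text
time: 8.8
tool_pos: [0.4792, 0.1275, 0.1946]
tcp_rot: [-2.477, -1.926, 0.017]
wrist_force: [0.1, -0.3, 0.6]
width: 0.171
```

Call:
{"fn": "carry_out", "kwargs": {
  "series": [
    {"delta_pos": [0, 0, 0], "rot": [0, 0, -1], "hand": 0.66},
    {"delta_pos": [0, 0, 0], "rot": [0, 0, -1], "hand": 0.66},
    {"delta_pos": [0, 0, 0], "rot": [0, 0, -1], "hand": 0.66},
    {"delta_pos": [0, 0, 0], "rot": [0, 0, -1], "hand": 0.66},
    {"delta_pos": [0, 0, 0], "rot": [0, 0, -1], "hand": 0.66}
  ]
}}

```text
time: 9.43
tool_pos: [0.4789, 0.1273, 0.1939]
tcp_rot: [-1.554, -2.721, 0.014]
wrist_force: [0.3, -0.3, -0.2]
width: 0.17
```

```bash
python3 -c "
from h import *
plan((.4806,.1281,.12),61.2)"
```

```text
t 9.43 pos [0.4789 0.1273 0.1939] yang 30.53 w 0.17 F [ 0.3 -0.3 -0.2] q6 -0.32
delta [-0.002  0.011  0.296] rot [-0.014  -0.0076 -0.6815]
```

Call:
{"fn": "carry_out", "kwargs": {
  "series": [
    {"delta_pos": [-0.002, 0.011, 0.1], "rot": [-0.014, -0.008, -0.68], "hand": 0.66},
    {"delta_pos": [-0.002, 0.011, 0.2], "rot": [-0.014, -0.008, -0.68], "hand": 0.66},
    {"delta_pos": [-0.002, 0.011, 0.296], "rot": [-0.014, -0.008, -0.68], "hand": 0.66},
    {"delta_pos": [-0.002, 0.011, 0.296], "rot": [-0.014, -0.008, -0.68], "hand": 0.66},
    {"delta_pos": [-0.002, 0.011, 0.296], "rot": [-0.014, -0.008, -0.68], "hand": 0.66}
  ]
}}

```text
time: 10.05
tool_pos: [0.4811, 0.1281, 0.1206]
tcp_rot: [0.79, 3.04, 0.0]
wrist_force: [0.5, 0.2, 0.1]
width: 0.17
```

```bash
python3 -c "
from h import *
plan((.4806,.1281,.064),61.2)
c,_=shot('wrist','w7.png',s=1.5)
shot('top','t7.png',s=1.5)
print(proj(c,[(.4806,.1281,.067),(.5227,.1049,.067),(.4806,.1281,.042)])*1.5)
"
```

```text
t 10.05 pos [0.4811 0.1281 0.1206] yang 60.87 w 0.17 F [0.5 0.2 0.1] q6 -0.85
delta [ 0.002 -0.001  0.226] rot [ 0.0005  0.001  -0.0073]
[[382.95071182 319.33239354]
 [383.39789286 407.98708788]
 [382.95973014 301.2104872 ]]
```

View pics/w7.png

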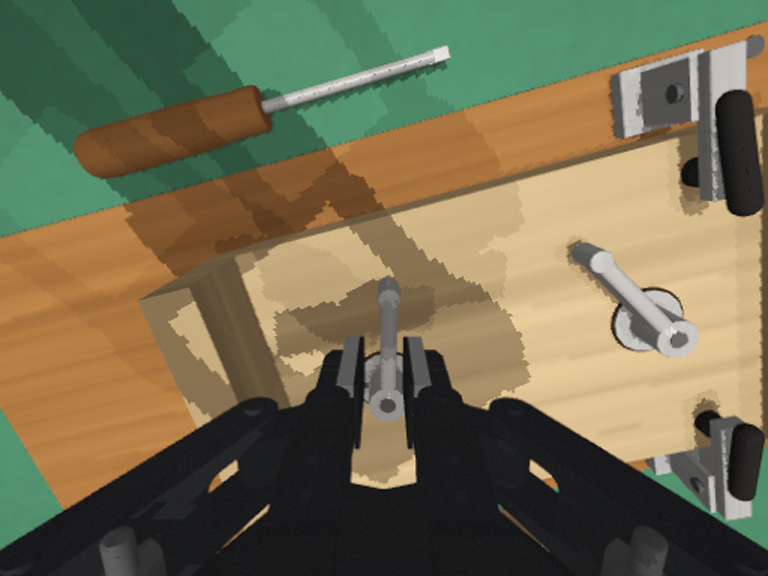

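Call:
{"fn": "carry_out", "kwargs": {
  "series": [
    {"delta_pos": [0.002, 0.007, 0.1], "rot": [0, 0, -0.007], "hand": 0.66},
    {"delta_pos": [0.002, 0.007, 0.17], "rot": [0, 0, -0.007], "hand": 0.66},
    {"delta_pos": [0.002, 0.007, 0.226], "rot": [0, 0, -0.007], "hand": 0.66},
    {"delta_pos": [0.002, 0.007, 0.226], "rot": [0, 0, -0.007], "hand": 0.66},
    {"delta_pos": [0.002, 0.007, 0.226], "rot": [0, 0, -0.007], "hand": 0.66}
  ]
}}

```text
time: 10.78
tool_pos: [0.4827, 0.1301, 0.0651]
tcp_rot: [0.779, 3.041, 0.002]
wrist_force: [0.3, -0.5, -0.5]
width: 0.168
```

```bash
python3 -c "
from h import *
plan((.4806,.1281,.064),61.2)
c,_=shot('wrist','w8.png',s=1.5)
"
```

```text
t 10.78 pos [0.4827 0.1301 0.0651] yang 61.27 w 0.168 F [ 0.3 -0.5 -0.5] q6 -0.86
delta [ 0.003 -0.011  0.004] rot [0.0022 0.0031 0.0016]
```

View pics/w8.png

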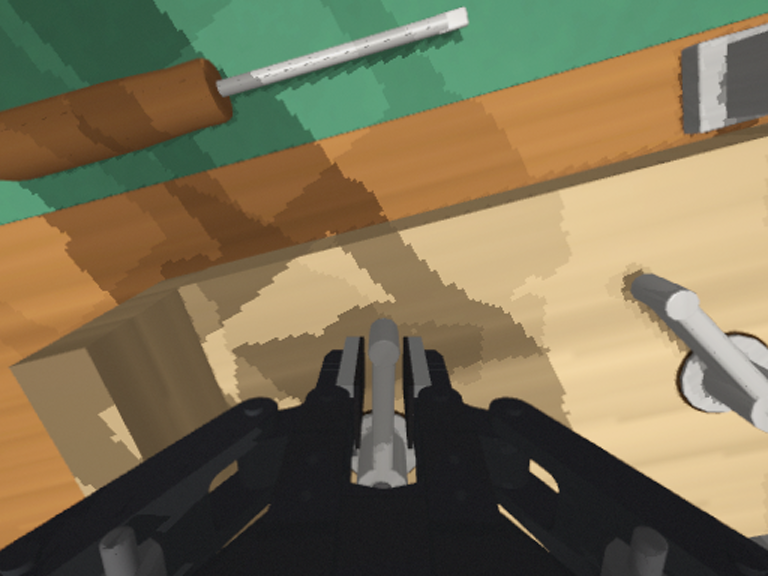

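Call:
{"fn": "carry_out", "kwargs": {
  "series": [
    {"delta_pos": [-0.001, 0.016, 0], "rot": [0, 0, 0.111], "hand": 0.66},
    {"delta_pos": [-0.003, 0.033, 0], "rot": [0, 0, 0.222], "hand": 0.66},
    {"delta_pos": [-0.006, 0.049, 0], "rot": [0, 0, 0.333], "hand": 0.66},
    {"delta_pos": [-0.011, 0.065, 0], "rot": [0, 0, 0.444], "hand": 0.66},
    {"delta_pos": [-0.018, 0.08, 0], "rot": [0, 0, 0.555], "hand": 0.66},
    {"delta_pos": [-0.025, 0.0945, 0], "rot": [0, 0, 0.667], "hand": 0.66},
    {"delta_pos": [-0.034, 0.108, 0], "rot": [0, 0, 0.778], "hand": 0.66},
    {"delta_pos": [-0.044, 0.1215, 0], "rot": [0, 0, 0.889], "hand": 0.66},
    {"delta_pos": [-0.044, 0.1215, 0], "rot": [0, 0, 0.889], "hand": 0.66}
  ]
}}

```text
time: 11.95
tool_pos: [0.507, 0.1511, 0.0658]
tcp_rot: [1.771, 2.592, 0.003]
wrist_force: [-1.3, -2.8, 0.9]
width: 0.17
```

```bash
cat > sw.py <<'E'
from h import *
import sys
C=np.array([.5235,.1064]); st=bot.read_state(); p=st['tool_pos']; d=p[:2]-C
Rt=R.from_rotvec(st['tcp_rot']); y=Rt.apply([0,1,0])
print('t',round(st['time'],2),'r',np.hypot(*d).round(4),'lever ang',np.rad2deg(np.arctan2(d[1],d[0])).round(2),'tool x ang',(np.rad2deg(np.arctan2(y[1],y[0]))+90).round(2),'z',p[2].round(4),'F tool',Rt.inv().apply(st['wrist_force']).round(2),'q6',st['q'][5].round(2))
E
python3 sw.py; python3 -c "
from h import *
shot('wrist','w9.png',s=1.5)
shot('top','t9.png',(100,140,360,310),3)"
```

```text
t 11.95 r 0.0476 lever ang 110.23 tool x ang 111.33 z 0.0658 F tool [-2.16 -2.23 -0.89] q6 -0.13
```

View pics/w9.png

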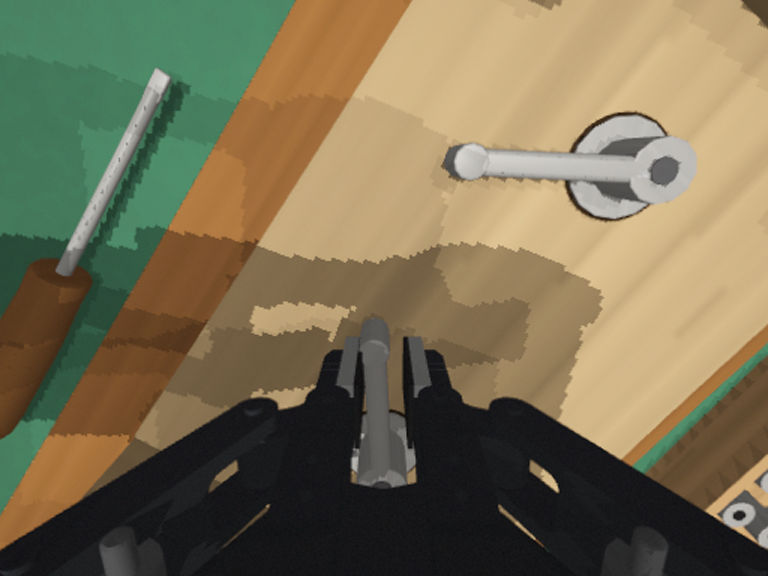

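View pics/t9.png

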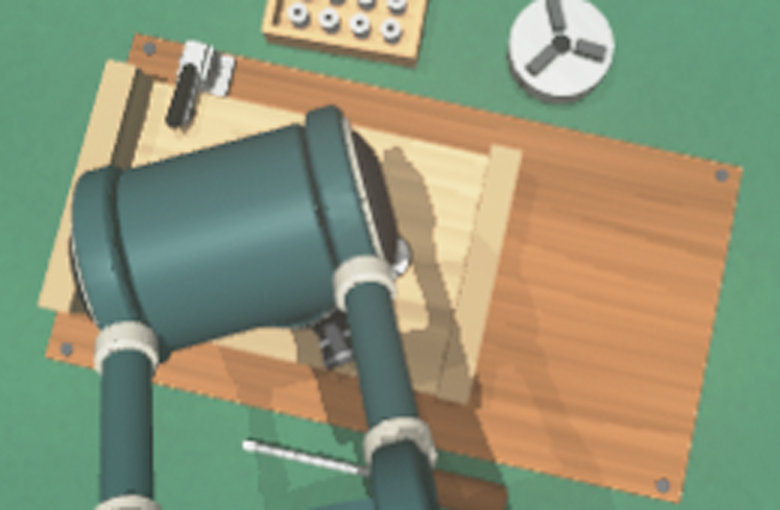

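Call:
{"fn": "carry_out", "kwargs": {
  "series": [
    {"delta_pos": [-0.001, 0.012, 0], "rot": [0, 0, 0.08], "hand": 0.66},
    {"delta_pos": [-0.002, 0.025, 0], "rot": [0, 0, 0.167], "hand": 0.66},
    {"delta_pos": [-0.004, 0.037, 0], "rot": [0, 0, 0.25], "hand": 0.66},
    {"delta_pos": [-0.0065, 0.049, 0], "rot": [0, 0, 0.333], "hand": 0.66}
  ]
}}

```text
time: 12.55
tool_pos: [0.518, 0.1538, 0.0656]
tcp_rot: [2.094, 2.34, 0.001]
wrist_force: [-3.0, -2.7, 1.0]
width: 0.17
```

```bash
python3 sw.py
```

```text
t 12.55 r 0.0477 lever ang 96.6 tool x ang 96.34 z 0.0656 F tool [-2.33 -3.31 -0.95] q6 0.13
```

Call:
{"fn": "carry_out", "kwargs": {
  "series": [
    {"delta_pos": [-0.001, 0.012, 0], "rot": [0, 0, 0.08], "hand": 0.66},
    {"delta_pos": [-0.002, 0.025, 0], "rot": [0, 0, 0.167], "hand": 0.66},
    {"delta_pos": [-0.003, 0.033, 0], "rot": [0, 0, 0.222], "hand": 0.66}
  ]
}}

```text
time: 12.92
tool_pos: [0.5253, 0.1539, 0.0656]
tcp_rot: [2.291, 2.149, -0.001]
wrist_force: [-3.6, -1.3, 1.9]
width: 0.168
```

```bash
python3 sw.py
```

```text
t 12.93 r 0.0476 lever ang 87.78 tool x ang 86.33 z 0.0656 F tool [-1.53 -3.56 -1.92] q6 0.3
```

Call:
{"fn": "carry_out", "kwargs": {
  "series": [
    {"delta_pos": [-0.001, 0.012, 0], "rot": [0, 0, 0.08], "hand": 0.66},
    {"delta_pos": [-0.002, 0.025, 0], "rot": [0, 0, 0.167], "hand": 0.66},
    {"delta_pos": [-0.003, 0.033, 0], "rot": [0, 0, 0.222], "hand": 0.66}
  ]
}}

```text
time: 13.3
tool_pos: [0.5324, 0.1529, 0.0656]
tcp_rot: [-2.469, -1.94, 0.004]
wrist_force: [-4.2, -0.0, 2.0]
width: 0.169
```

```bash
python3 sw.py
```

```text
t 13.3 r 0.0474 lever ang 79.14 tool x ang 76.3 z 0.0656 F tool [-0.99 -4.05 -1.98] q6 0.47
```

Call:
{"fn": "carry_out", "kwargs": {
  "series": [
    {"delta_pos": [-0.001, 0.012, 0], "rot": [0, 0, 0.05], "hand": 0.66},
    {"delta_pos": [-0.002, 0.025, 0], "rot": [0, 0, 0.12], "hand": 0.66},
    {"delta_pos": [-0.003, 0.033, 0], "rot": [0, 0, 0.18], "hand": 0.66}
  ]
}}

```text
time: 13.68
tool_pos: [0.5398, 0.1509, 0.0656]
tcp_rot: [-2.601, -1.758, 0.004]
wrist_force: [-4.7, 1.2, 0.3]
width: 0.167
```

```bash
python3 sw.py
```

```text
t 13.68 r 0.0474 lever ang 69.82 tool x ang 68.11 z 0.0656 F tool [-0.67 -4.76 -0.29] q6 0.61
```

Call:
{"fn": "carry_out", "kwargs": {
  "series": [
    {"delta_pos": [-0.001, 0.012, 0], "rot": [0, 0, 0.06], "hand": 0.66},
    {"delta_pos": [-0.002, 0.025, 0], "rot": [0, 0, 0.14], "hand": 0.66},
    {"delta_pos": [-0.003, 0.033, 0], "rot": [0, 0, 0.19], "hand": 0.66}
  ]
}}

```text
time: 14.05
tool_pos: [0.5468, 0.1477, 0.0655]
tcp_rot: [-2.725, -1.556, 0.005]
wrist_force: [-4.9, 2.8, 1.5]
width: 0.17
```

```bash
python3 sw.py
```

```text
t 14.05 r 0.0474 lever ang 60.6 tool x ang 59.47 z 0.0655 F tool [-0.08 -5.69 -1.44] q6 0.75
```

Call:
{"fn": "carry_out", "kwargs": {
  "series": [
    {"delta_pos": [-0.001, 0.01, 0], "rot": [0, 0, 0.05], "hand": 0.66},
    {"delta_pos": [-0.002, 0.02, 0], "rot": [0, 0, 0.12], "hand": 0.66},
    {"delta_pos": [-0.002, 0.024, 0], "rot": [0, 0, 0.13], "hand": 0.66}
  ]
}}

```text
time: 14.42
tool_pos: [0.551, 0.145, 0.0654]
tcp_rot: [-2.8, -1.413, 0.007]
wrist_force: [-5.5, 4.2, 1.8]
width: 0.171
```

```bash
python3 sw.py
```

```text
t 14.43 r 0.0474 lever ang 54.57 tool x ang 53.56 z 0.0654 F tool [ 0.11 -6.98 -1.72] q6 0.84
```

Call:
{"fn": "carry_out", "kwargs": {
  "series": [
    {"delta_pos": [-0.001, 0.01, 0], "rot": [0, 0, 0.05], "hand": 0.66},
    {"delta_pos": [-0.001, 0.016, 0], "rot": [0, 0, 0.08], "hand": 0.66},
    {"delta_pos": [-0.001, 0.02, 0], "rot": [0, 0, 0.1], "hand": 0.66}
  ]
}}

```text
time: 14.8
tool_pos: [0.5539, 0.1427, 0.0652]
tcp_rot: [-2.852, -1.3, 0.009]
wrist_force: [-6.4, 3.7, 1.7]
width: 0.168
```

```bash
python3 sw.py
```

```text
t 14.8 r 0.0473 lever ang 50.05 tool x ang 49.02 z 0.0652 F tool [-1.44 -7.31 -1.61] q6 0.92
```

Call:
{"fn": "carry_out", "kwargs": {
  "series": [
    {"delta_pos": [0, 0.01, 0], "rot": [0, 0, 0.05], "hand": 0.66},
    {"delta_pos": [-0.001, 0.018, 0], "rot": [0, 0, 0.09], "hand": 0.66},
    {"delta_pos": [-0.001, 0.024, 0], "rot": [0, 0, 0.1], "hand": 0.66}
  ]
}}

```text
time: 15.18
tool_pos: [0.5569, 0.14, 0.0651]
tcp_rot: [-2.898, -1.185, 0.012]
wrist_force: [-7.7, 5.6, 1.8]
width: 0.173
```

```bash
python3 sw.py
```

```text
t 15.18 r 0.0473 lever ang 45.2 tool x ang 44.47 z 0.0651 F tool [-1.61 -9.39 -1.65] q6 0.99
```

Call:
{"fn": "carry_out", "kwargs": {
  "series": [
    {"delta_pos": [0, 0.01, 0], "rot": [0, 0, 0.04], "hand": 0.66},
    {"delta_pos": [-0.001, 0.018, 0], "rot": [0, 0, 0.07], "hand": 0.66},
    {"delta_pos": [-0.001, 0.024, 0], "rot": [0, 0, 0.08], "hand": 0.66}
  ]
}}

```text
time: 15.55
tool_pos: [0.5596, 0.1372, 0.065]
tcp_rot: [-2.932, -1.091, 0.015]
wrist_force: [-7.5, 8.1, 3.3]
width: 0.17
```

```bash
python3 sw.py
```

```text
t 15.55 r 0.0474 lever ang 40.46 tool x ang 40.81 z 0.065 F tool [ -0.42 -11.12  -3.16] q6 1.04
```

Call:
{"fn": "carry_out", "kwargs": {
  "series": [
    {"delta_pos": [0, -0.006, 0], "rot": [0, 0, 0], "hand": 0.66},
    {"delta_pos": [0, -0.013, 0], "rot": [0, 0, 0], "hand": 0.66},
    {"delta_pos": [0, -0.013, 0], "rot": [0, 0, 0], "hand": 0.55},
    {"delta_pos": [0, -0.013, 0], "rot": [0, 0, 0], "hand": 0.55},
    {"delta_pos": [0, -0.013, -0.1], "rot": [0, 0, 0], "hand": 0.55},
    {"delta_pos": [0, -0.013, -0.3], "rot": [0, 0, 0], "hand": 0.55},
    {"delta_pos": [0, -0.013, -0.55], "rot": [0, 0, 0], "hand": 0.55},
    {"delta_pos": [0, -0.013, -0.55], "rot": [0, 0, 0], "hand": 0.55},
    {"delta_pos": [0, -0.013, -0.55], "rot": [0, 0, 0], "hand": 0.55}
  ]
}}

```text
time: 16.68
tool_pos: [0.5594, 0.1382, 0.2027]
tcp_rot: [-2.932, -1.091, 0.014]
wrist_force: [-0.8, -0.2, 0.0]
width: 0.226
```

```bash
python3 sw.py; python3 -c "
from h import *
shot('wrist','w10.png',s=1.5)
shot('side','s10.png',(110,110,310,320),2.8)
shot('top','t10.png',(100,140,360,310),3)"
```

```text
t 16.68 r 0.048 lever ang 41.53 tool x ang 40.8 z 0.2027 F tool [-0.72 -0.32  0.  ] q6 1.05
```

View pics/w10.png

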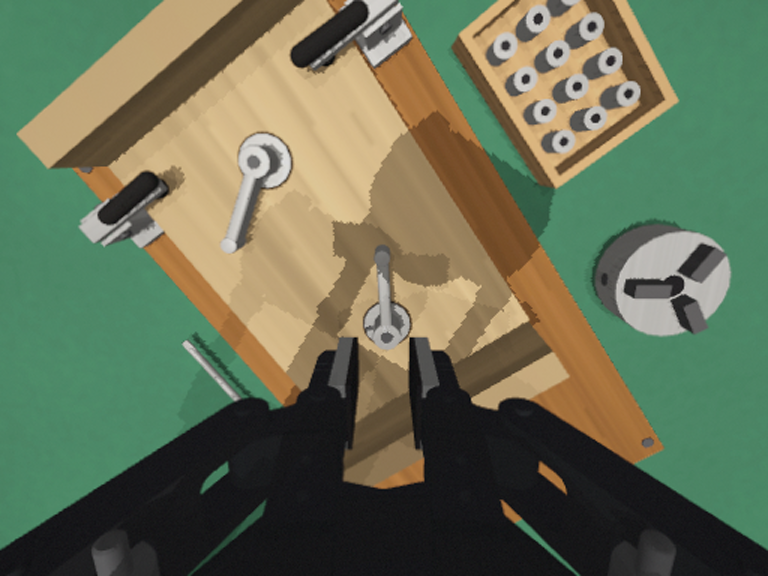

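View pics/s10.png

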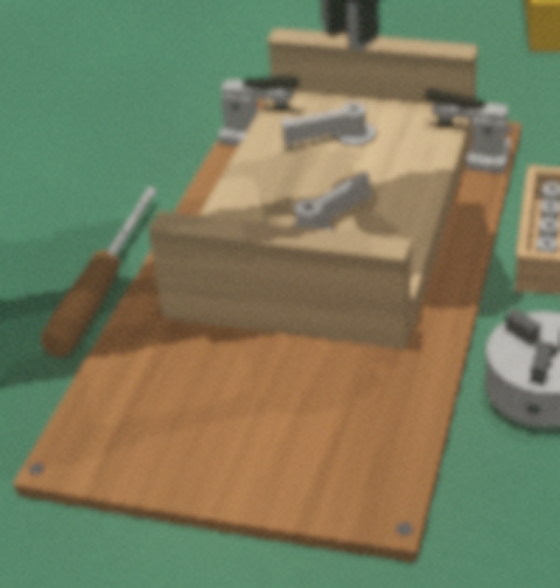

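View pics/t10.png

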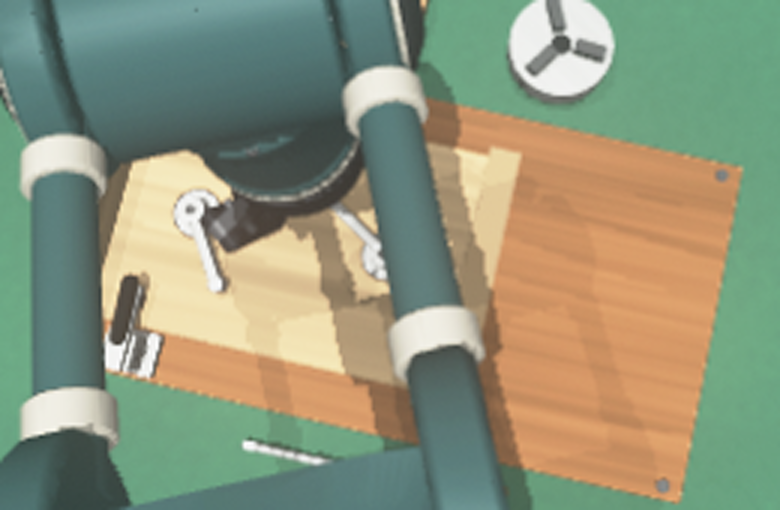

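```bash
python3 -c "
from h import *
t=cam('top'); T=lambda *p:np.array(p)/3+[100,140]
print('leg far top edge mid',onz(t,T((493,147),(522,152)),.092).round(4))
print(bot.finish_job())"
```

```text
leg far top edge mid [[0.593  0.0259 0.092 ]
 [0.5889 0.0055 0.092 ]]
the job is handed in; nothing more can be done
None
```

The second leg is fitted and the job is handed in, at 16.7 s on the robot's clock; no verdict was reported.

**Leg:** I gripped it at its top edge, squared it to the stand and slid it in until it met the end face with about 10 N of contact force. A look straight after letting go put it at 75.8°, against about 75.7° for the stand.

**Cam:** I straddled the lever with the fingers and swung it clockwise about 107° (roughly 1.87 rad). The push was about 3–5 N at first, began to climb near 1.5 rad, and I stopped at about 11 N, below the 20 N forced limit. I then backed off and lifted clear.

**Last checks:**
- The wrist force had dropped to about zero after letting go.
- In the pictures the lever stayed where I left it and the leg looks upright against the board.
- From the top camera, the far corner of the leg's joint face lies within about 2 mm of where I first measured the stand's edge. That is the calibration limit, so the camera cannot confirm the gap is under 1.5 mm.
- The pull on the stud could not be measured; I inferred it from the climb in push.
- The chuck, collet box and screwdriver look unmoved in the pictures; I did not measure them.
- **Disagreement:** contact with the end face came about 2 mm farther in than the cameras had predicted, which is also within calibration.

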